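# Trap an offcut in the track jig and run its wing nut home

### The job

Push the sliding wooden stop along the jig's track until the offcut is trapped snugly between it and the fixed fence, and after that turn the stop's loose brass wing nut clockwise (seen from above) by pushing its wings round with the fingertips, until it is fully home and will turn no further. Only push things: the offcut must not be picked up, it must stay lying flat in the jig, and the sanding block, wax tin and little bottle round it must stay where they are.

Things in the scene. Friction and masses are not known exactly. Their poses are not given: they have to be found in the camera images.
- jig: The holding jig, fixed to the table: plywood base 110 (x) x 270 (y) x 18 mm (z), an aluminium track let in along its y axis. Origin at the centre of its underside, z up. The fixed wooden fence, 110 x 22 mm, stands across the -y end; its inner face is at y = -113 mm, its top 43 mm above the table.
- stop (a joint): Slide of the wooden stop on the track, m: grows as it moves along the jig's -y axis toward the fence; 0 is fully open, 0.068 is where the offcut (lying square, 34 mm along the track) is trapped snugly against the fence. It resists with about 8 N and stays where it is left; the nut does not lock it, so forcing a wing hard against the nut's end stop can shove it back (it can be pushed up again).
- stop_rear (a point): Centre of the stop's rear face (+y in the jig's frame, away from the fence), 30 mm above the table; moves with the stop. The stop is a wooden block 80 mm wide (jig x), 106 long (jig y), from 18 to 42.5 mm above the table; front face 106 mm ahead of this point, nut axis 70 mm ahead. Push anywhere on this face.
- wing_nut (a joint): Turn of the wing nut, rad: grows clockwise seen from above; 6.283 is home, a hard stop, the washer tight on the stop block. Starts 0.6 to 1 turn short of home. At 0, 3.142 and 6.283 the two wings lie along the jig's y axis. It turns with about 0.035 N m (1 to 1.5 N on a wing), stays where it is left, and rides down 4 mm a turn.
- nut_centre (a point): On the vertical axis of the brass wing nut, 66 mm above the table when home, up to 4 mm more when loose. Two upright wings 7 mm thick end in upright round ears, 22 mm across, at this height, centred 28 mm from the axis (tips at 39). Hub radius 12 mm. Bolt 12 mm thick, top 78 mm above the table. All else of the stop is below 43 mm, so fingertips can pass under the ears.
- blank: The offcut: loose block of pale wood 34 x 72 x 22 mm lying on the jig's base between stop and fence, its 72 mm length (its own y axis) across the track. Origin at the centre of its underside.
- sanding_block: Bystander: wooden sanding block 53 x 97 x 28 mm, loose on the table; origin at the centre of its underside.
- wax_tin: Bystander: round brown tin, 61 mm wide, 26 mm high, loose on the table; origin at the centre of its underside.
- tint_bottle: Bystander: small upright bottle, 24 mm wide, 49 mm high, loose on the table; origin at the centre of its underside.
There are look-alikes about, which are no part of the job. What is shaped like the blank but green is not meant.

How it is judged:
On the way, in this order (a step that is already met when the one before it is completed fails the run):
1. the stop has trapped the offcut against the fence, with the nut still loose (value of joint stop above 0.065 m and value of joint wing_nut below 5.78319 rad), for 0.2 s.
2. the wing nut is fully home (value of joint wing_nut above 6.13319 rad), for 0.2 s.
At the end, for the whole second after the job is handed in: The offcut lies flat in the jig, trapped between stop and fence with no more than 3 mm of play, and the wing nut is within 0.15 rad of its hard stop (value of joint stop above 0.065 m and value of joint wing_nut above 6.13319 rad and linear speed of blank below 0.02 m/s and x of blank in the frame of jig between -0.025 and 0.025 m and y of blank in the frame of jig between -0.0995 and -0.092 m and z of blank in the frame of jig below 0.021 m and angle between blank's own z axis and vertical below 0.08 rad); the robot touches nothing.
It fails at once if the offcut is lifted off the jig's base or tipped up (z of blank in the frame of jig above 0.026 m or angle between blank's own z axis and vertical above 0.25 rad).
It fails at once if a bystander is moved (distance of any of sanding_block, wax_tin, tint_bottle from where it was at the start of the episode above 0.015 m).
It also fails if it takes over 64 s, if anything falls off the work surface, if the arm or the gripper's body presses on something with over 40 N, if the wrist force passes 120 N, or if a joint passes its speed limit or range.

### The arm

A 6-joint arm with a two-finger parallel gripper is mounted at the origin on the work surface; the furniture and walls round the work are solid. World frame = base frame: x ahead of the robot, y to its left, z up, the work surface at z = 0. Lengths are in m, angles in rad, forces in N, time in s.
With the tool pointing down it reaches from about 0.375 to 0.9 m from the base axis. Payload 3.1 kg.
Tool frame: the origin (TCP) lies at the very end of the fingers, on their centre line; the grasp point (between the pads) lies 19 mm behind it; x points along the fingers, y is the direction in which the jaws open and shut, and the axes are right-handed (so a half turn about x gives the same grasp; the last joint's range is limited). The gripper opens to 85 mm and grips with 20 to 120 N. Pads are 22 mm wide; open, the fingers measure 114 mm over their backs; the gripper's body (76 mm by 85 mm) begins 54 mm behind the grasp point. The pads swing forward as they close: fully open they stand 13 mm farther back than shut.
Start: joints at [-1.29, 0.527, 1.433, -0, 1.181, -0.178], TCP at [0.277, -0.56, 0.231] pointing down, gripper open.
Joint ranges: [-3.08, 3.08], [-0.75, 2.2], [0.22, 2.44], [-1.43, 4.57], [0, 2.65], [-2.85, 2.85]. Speed limits (rad/s): [2.79, 2.79, 3.14, 3.14, 3.14, 3.14].

### API

Orientations are given as a unit quaternion [x, y, z, w].
In Python, from station import manip gives the robot as it stands.
- The arm moves only by the shell command python3 -m jog 'ROWS' [FORCE]. ROWS is a JSON object of lists of equal length, an entry for each row: "linear": the shift along the tool's x, y, z in cm, a list of three; "twist": the turn about the tool's x in rad; "claw": the opening, from -1 (shut) to 1 (fully open). A call has 1 to 20 rows; each row is the pose to reach, as a shift and turn from the pose commanded when the call began, along the tool's axes at that moment; what a row does not reach only later rows make up. A row lasts 1/12 s, in which the tool goes at most 41.7 mm and 7.16 degrees, less where a joint would pass 70% of its speed; a pose out of reach is approached as far as the arm can. A call with a gripper value outside its range is refused whole. The fingers move at their own pace and stop on an object; FORCE is the grip in N (left out, the last holds). Time passes only in rows, so rows that repeat a pose let the fingers close. It gives the time, the measured TCP pose, the force and the opening at its end, in the units of the state.
- manip.sense(): the state, without advancing time (a new reading comes with each control period).
- manip.snapshot(name): name is "side" or "top" or "wrist"; returns a dict with "pixels" (400x640x3 uint8, red, green, blue), "camera_matrix" (3x3 intrinsics, pixels), "R" (3x3) and "t" (3): a world point X has camera coordinates R X + t. Camera axes: x right, y down, z forward; pixel columns grow to the right and rows downward; lengths in m; the calibration is good to about 2 mm. A picture is of the moment at which its call begins. There is no depth.
- manip.sign_off(): hands the job in, once; it reports no verdict.
The state is a dict: "t": time; "q": joint angles; "qd": joint speeds; "tau": joint torques, N m; "tcp_pos": TCP position; "tool_rot": TCP orientation; "force": force on the tool from outside, world axes, zero at the start; "ft_torque": the same for the moment, N m; "finger_gap": opening from 0.0 (shut) to 1.0 (fully open).
Only numpy, scipy, OpenCV 4.12 (cv2) and the standard library are available. Lean on these libraries where they do the work, as an engineer would, in place of code of your own. Each camera call takes 0.05 s, during which the arm holds its last target.

## Working session

There is one attempt and no reset: what is moved stays moved. The work goes in short steps, Python scripts to look and compute and a shell command to move; the robot and the scene stay as the last step left them, time stands still between calls to the robot, and variables do not carry over. Pictures are saved under pics/ and viewed, and the job is handed in when it is done.

```bash
ls; mkdir -p pics
cat > h.py <<'E'
import numpy as np, cv2
from station import manip
def snap(n,f):
    s=manip.snapshot(n); cv2.imwrite('pics/'+f+'.png',s['pixels'][:,:,::-1]); np.savez('/tmp/'+f,**s); return s
def load(f): return dict(np.load('/tmp/'+f+'.npz'))
def ray(s,u,v,z):
    K,R,t=s['camera_matrix'],s['R'],s['t']
    c=-R.T@t; d=R.T@np.linalg.inv(K)@np.array([u,v,1.]); return c+d*(z-c[2])/d[2]
def proj(s,X):
    p=s['camera_matrix']@(s['R']@np.array(X)+s['t']); return p[:2]/p[2]
E
python3 - <<'E'
from h import *
for n in('top','side','wrist'):
    s=snap(n,n+'0'); print(n,-s['R'].T@s['t'])
st=manip.sense();print(st['t'],st['tcp_pos'],st['tool_rot'],st['force'],st['finger_gap'])
E
```

```text
pics
top [0.27431066 0.0897192  1.29609982]
side [ 0.48749754 -0.93788102  0.68112276]
wrist [ 0.34429049 -0.52734246  0.37379123]
0.15 [ 0.27723618 -0.55952766  0.23053963] [-0.688461   -0.16173995  0.68853907 -0.16054777] [-0.06665535  0.86763342 -0.23651424] 0.9975381831607069
```

View pics/top0.png

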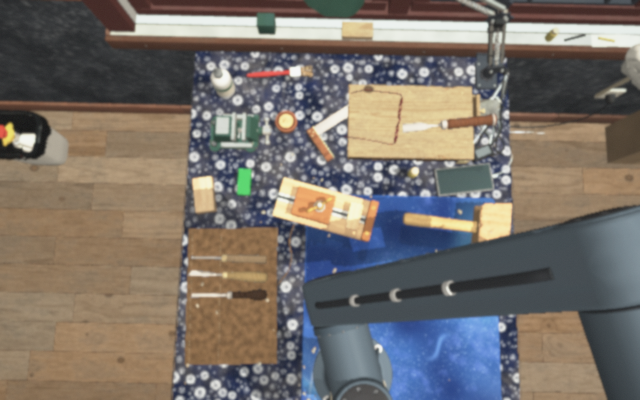

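View pics/side0.png

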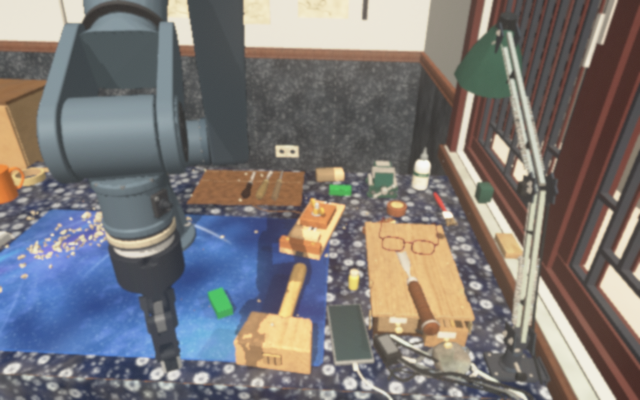

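View pics/wrist0.png

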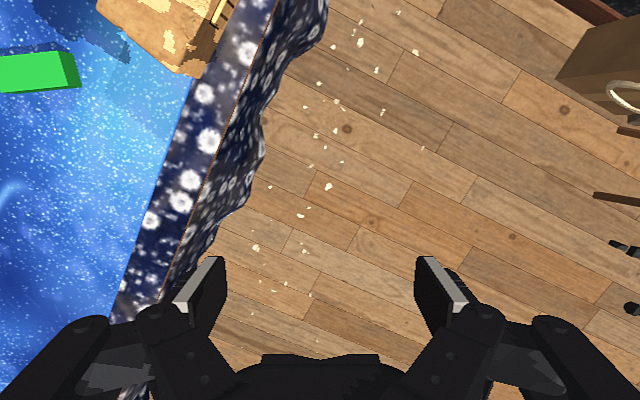

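Run:
```python
from h import *
s=load('top0')
for p in [(0,0,0),(.5,0,0),(.5,.2,0),(.5,-.2,0),(.7,0,0)]: print(p,proj(s,p).round(1))
im=s['pixels'][:,:,::-1]
cv2.imwrite('pics/t0c.png',cv2.resize(im[165:255,255:395],None,fx=5.7,fy=5.7,interpolation=cv2.INTER_CUBIC))
s=load('side0');im=s['pixels'][:,:,::-1]
cv2.imwrite('pics/s0c.png',cv2.resize(im[190:265,265:365],None,fx=7.5,fy=7.5,interpolation=cv2.INTER_CUBIC))
```

```text
(0, 0, 0) [351.4 373.2]
(0.5, 0, 0) [353.7 186.1]
(0.5, 0.2, 0) [282.1 184.5]
(0.5, -0.2, 0) [425.2 187.7]
(0.7, 0, 0) [354.5 117.2]
```

View pics/t0c.png

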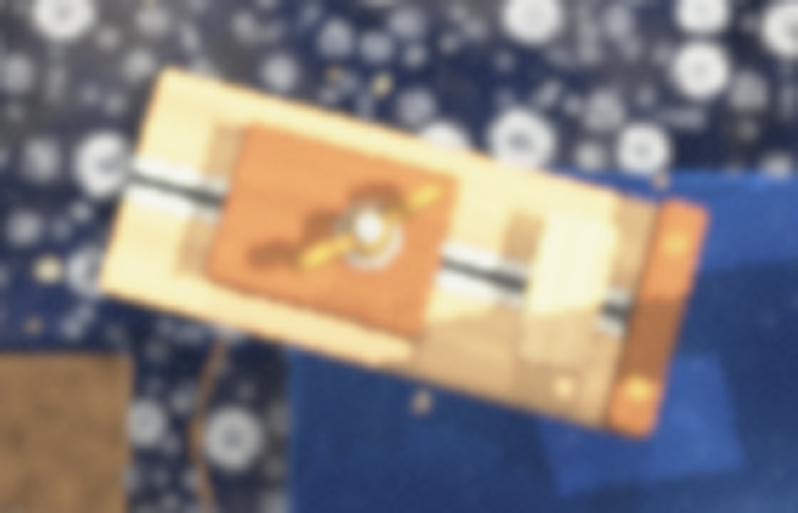

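View pics/s0c.png

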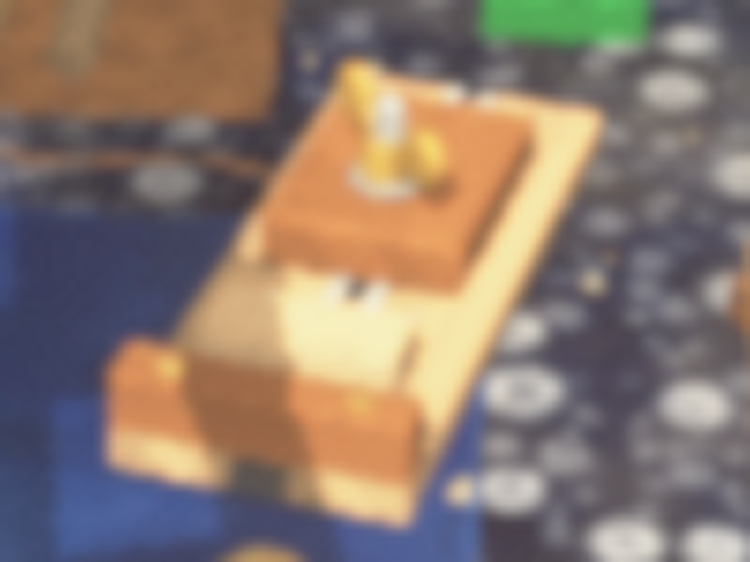

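Run:
```python
from h import *
s=load('top0')
def P(u,v,z): return ray(s,(u+.5)/5.7-.5+255,(v+.5)/5.7-.5+165,z)[:2]
rb=[P(165,68,.018),P(100,290,.018)]; ft=[P(708,208,.043),P(650,438,.043)]; fi=[P(662,198,.043),P(612,425,.043)]
st=[P(245,125,.0425),P(457,180,.0425),P(420,335,.0425),P(208,280,.0425)]
bl=[P(545,210,.04),P(617,222,.04),P(590,367,.04),P(520,355,.04)]
for n,a in [('rb',rb),('ft',ft),('st',st),('bl',bl)]: print(n,np.round(a,4).tolist(), np.mean(a,0))
print(np.linalg.norm(rb[0]-rb[1]),np.linalg.norm(ft[0]-ft[1]),np.linalg.norm(np.mean(rb,0)-np.mean(ft,0)))
d=np.mean(rb,0)-np.mean(ft,0); d/=np.linalg.norm(d); print('y dir',d,np.degrees(np.arctan2(d[1],d[0])))
print('stop len',np.linalg.norm(st[0]-st[1]),np.linalg.norm(st[1]-st[2]),st[0]-st[1], st[0]-st[3])
b=P(368,228,.080);w1=P(440,190,.069);w2=P(300,262,.069);print('bolt',b,w1,w2,(w1+w2)/2,np.linalg.norm(w1-w2))
C=(np.mean(rb,0)+np.mean(ft,0))/2; ex=np.array([d[1],-d[0]])
for n,p in [('bolt',b),('w1',w1),('w2',w2),('rear',(st[0]+st[3])/2),('front',(st[1]+st[2])/2),('bl',np.mean(bl,0))]: print(n,(p-C)@ex,(p-C)@d)
```

```text
rb [[0.5194, 0.1953], [0.4106, 0.2227]] [0.46500802 0.20899694]
ft [[0.4532, -0.0651], [0.3445, -0.0385]] [ 0.3988701  -0.05178428]
st [[0.4881, 0.1544], [0.464, 0.0535], [0.3902, 0.0695], [0.4139, 0.1696]] [0.43903795 0.11178261]
bl [[0.451, 0.0116], [0.446, -0.0225], [0.3772, -0.0104], [0.3821, 0.0224]] [4.14071893e-01 2.79161250e-04]
0.11217782957827052 0.11196692774886716 0.26903729906746154
y dir [0.24583178 0.96931251] 75.76900555948505
stop len 0.10375539734177948 0.0755193058538288 [0.02408269 0.10092178] [ 0.0742236  -0.01517658]
bolt [0.43522254 0.09488666] [0.45514065 0.06206189] [0.42019192 0.12586676] [0.43766628 0.09396433] 0.07274939960497864
bolt -0.0008195004065307278 0.016587916000338408
w1 0.026556739484957567 -0.01033304028919976
w2 -0.023004764183556646 0.04292231152637572
rear -0.0020584746980735246 0.08554522335137123
front -0.0004910101396404079 -0.017738591042446177
bl 0.0019364412339513215 -0.08031581927760659
```

```bash
cat >> h.py <<'E'
from scipy.spatial.transform import Rotation as Ro
d=np.array([0.24583,0.96931]); ex=np.array([d[1],-d[0]]); C=np.array([0.4319,0.0786])
def J2W(x,y): return C+ex*x+d*y
def W2J(p): p=np.array(p[:2])-C; return np.array([p@ex,p@d])
def to(jx,jy,z,yaw=None):
    s=manip.sense(); R=Ro.from_quat(s['tool_rot']).as_matrix()
    dd=np.r_[J2W(jx,jy),z]-s['tcp_pos']
    print('shift cm',(R.T@dd*100).round(2))
def stt():
    s=manip.sense(); R=Ro.from_quat(s['tool_rot']).as_matrix()
    print('t',round(s['t'],2),'tcp',np.round(s['tcp_pos'],4),'jig',W2J(s['tcp_pos']).round(4),'F',np.round(s['force'],1),'M',np.round(s['ft_torque'],2),'gap',round(s['finger_gap'],2))
    a=np.degrees(np.arctan2(R[1,1],R[0,1])); print('R',R.round(3).tolist(),'tooly world',round(a,1),'in jig',round(a-(75.77-90),1),'q',np.round(s['q'],3))
E
python3 - <<'E'
from h import *
stt(); to(0,0.125,0.231)
E
```

```text
t 0.15 tcp [ 0.2772 -0.5595  0.2305] jig [ 0.007  -0.6566] F [-0.1  0.9 -0.2] M [-0.03  0.07 -0.04] gap 1.0
R [[-0.0, 0.444, -0.896], [0.002, -0.896, -0.444], [-1.0, -0.002, -0.0]] tooly world -63.7 in jig -49.4 q [-1.289  0.528  1.434 -0.     1.181 -0.178]
shift cm [  0.07 -59.81 -50.31]
```

```bash
python3 -m jog '{"linear":[[0,-3,-2.5],[0,-6,-5],[0,-9,-7.5],[0,-12,-10],[0,-15,-12.6],[0,-18,-15.1],[0,-21,-17.7],[0,-24,-20.2],[0,-27,-22.7],[0,-30,-25.2],[0,-33,-27.8],[0,-36,-30.3],[0,-39,-32.8],[0,-42,-35.3],[0,-45,-37.9],[0,-48,-40.4],[0,-51,-42.9],[0,-54,-45.4],[0,-57,-48],[0,-59.8,-50.3]],"twist":[-0.05,-0.1,-0.15,-0.2,-0.25,-0.3,-0.35,-0.4,-0.45,-0.5,-0.55,-0.6,-0.65,-0.7,-0.75,-0.8,-0.83,-0.86,-0.86,-0.86],"claw":[-1,-1,-1,-1,-1,-1,-1,-1,-1,-1,-1,-1,-1,-1,-1,-1,-1,-1,-1,-1]}'
python3 - <<'E'
from h import *
stt(); to(0,0.125,0.10); snap('wrist','w1');snap('top','t1');s=load('t1')
cv2.imwrite('pics/t1c.png',cv2.resize(s['pixels'][145:255,235:395,::-1],None,fx=5,fy=5,interpolation=cv2.INTER_CUBIC))
E
```

```text
t: 1.82
tcp_pos: [0.4629, 0.2015, 0.2313]
tool_rot: [0.559, 0.434, -0.558, 0.434]
force: [0.8, -0.1, -0.1]
finger_gap: -0.002
t 1.82 tcp [0.4629 0.2015 0.2313] jig [-0.0002  0.1267] F [ 0.8 -0.1 -0.1] M [ 0.   -0.09  0.01] gap -0.0
R [[0.0, 0.969, -0.247], [0.0, -0.247, -0.969], [-1.0, 0.0, -0.0]] tooly world -14.3 in jig -0.1 q [0.189 0.367 1.73  0.    1.045 0.439]
shift cm [1.313e+01 1.000e-02 1.800e-01]
```

View pics/w1.png

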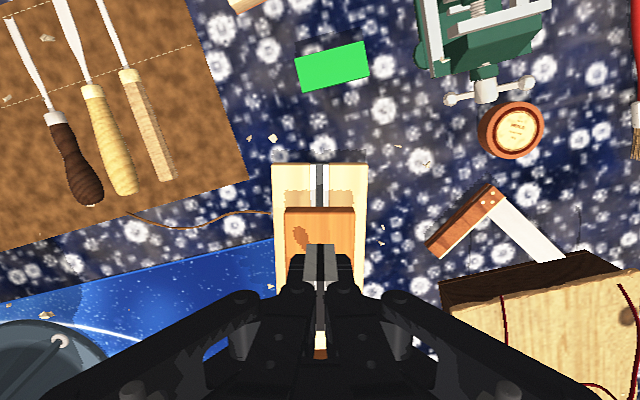

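View pics/t1c.png

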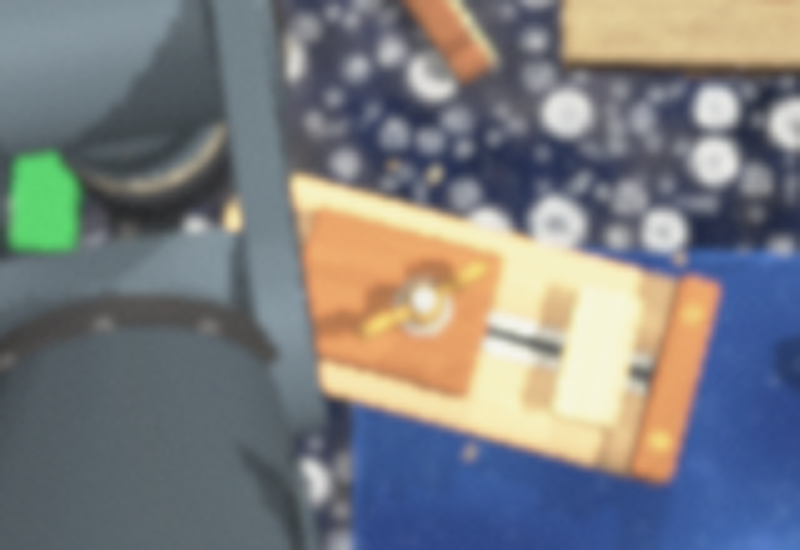

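The wrist view shows the jig rear edge at (272–368,163) and the stop's rear top edge at (285–355,208). The blank and nut in the top view are unchanged.

Run:
```python
from h import *
s=load('w1')
for u,v,z in [(285,208,.0425),(355,208,.0425),(272,163,.018),(368,163,.018)]:
    p=ray(s,u,v,z); print(p.round(4),W2J(p).round(4))
to(0,.115,.06);to(0,.115,.025)
```

```text
[0.4187 0.1775 0.0425] [-0.0371  0.0926]
[0.4928 0.1586 0.0425] [0.0393 0.0925]
[0.4147 0.2252 0.018 ] [-0.0528  0.1379]
[0.5192 0.1986 0.018 ] [0.0552 0.1377]
shift cm [17.13 -0.06  1.45]
shift cm [20.63 -0.07  1.46]
```

```bash
python3 -m jog '{"linear":[[4,0,0],[8,0,0],[12,0,0],[15,0,0],[18,0,0],[19.5,0,0],[20.4,0,0],[20.4,0,0],[20.4,0,0]],"twist":[0,0,0,0,0,0,0,0,0],"claw":[-1,-1,-1,-1,-1,-1,-1,-1,-1]}'
python3 -c "
from h import *
stt()"
```

```text
t: 2.67
tcp_pos: [0.4629, 0.1986, 0.0275]
tool_rot: [-0.559, -0.433, 0.559, -0.433]
force: [-0.2, 1.0, -0.5]
finger_gap: 0.0
t 2.67 tcp [0.4629 0.1986 0.0275] jig [0.0005 0.1239] F [-0.2  1.  -0.5] M [ 0.01 -0.01 -0.01] gap 0.0
R [[-0.0, 0.969, -0.249], [-0.0, -0.249, -0.969], [-1.0, -0.0, 0.0]] tooly world -14.4 in jig -0.2 q [ 0.183  0.715  1.881 -0.     0.546  0.435]
```

```bash
python3 -m jog '{"linear":[[0,0,0.8],[0,0,1.6],[0,0,2.0],[0,0,2.4],[0,0,2.8],[0,0,3.2],[0,0,3.6],[0,0,4.0],[0,0,4.4],[0,0,4.8],[0,0,5.2],[0,0,5.6],[0,0,6.0],[0,0,6.4],[0,0,6.8],[0,0,7.2],[0,0,7.5],[0,0,7.5]],"twist":[0,0,0,0,0,0,0,0,0,0,0,0,0,0,0,0,0,0],"claw":[-1,-1,-1,-1,-1,-1,-1,-1,-1,-1,-1,-1,-1,-1,-1,-1,-1,-1]}'
python3 - <<'E'
from h import *
stt();s=snap('top','t2')
cv2.imwrite('pics/t2c.png',cv2.resize(s['pixels'][145:255,255:395,::-1],None,fx=5,fy=5,interpolation=cv2.INTER_CUBIC))
E
```

```text
t: 4.17
tcp_pos: [0.4448, 0.1269, 0.0281]
tool_rot: [0.56, 0.433, -0.558, 0.433]
force: [-0.6, 4.8, 3.5]
finger_gap: 0.002
t 4.17 tcp [0.4448 0.1269 0.0281] jig [0.0006 0.0499] F [-0.6  4.8  3.5] M [ 0.82 -0.05  0.08] gap 0.0
R [[0.002, 0.968, -0.25], [0.001, -0.25, -0.968], [-1.0, 0.002, -0.002]] tooly world -14.5 in jig -0.2 q [0.035 0.694 1.986 0.002 0.459 0.285]
```

View pics/t2c.png

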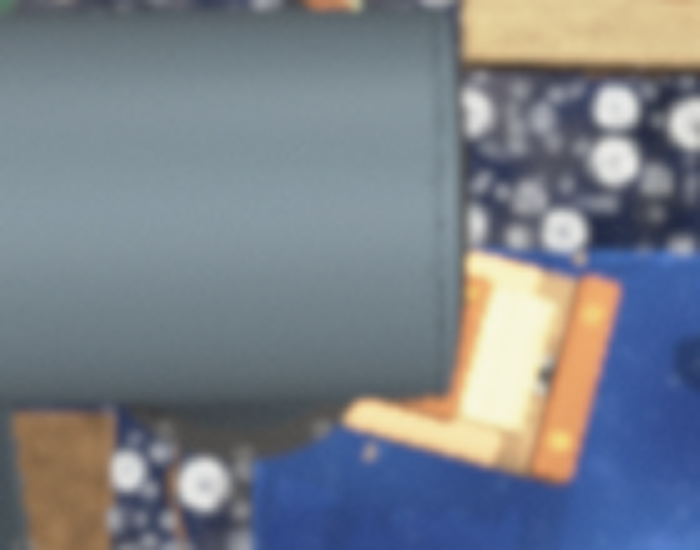

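The stop has reached the blank; about 10 mm gap to the fence is left. I'll push on in small steps.

```bash
python3 -m jog '{"linear":[[0,0,0.2],[0,0,0.4],[0,0,0.6],[0,0,0.8],[0,0,0.9],[0,0,0.9]],"twist":[0,0,0,0,0,0],"claw":[-1,-1,-1,-1,-1,-1]}'
python3 - <<'E'
from h import *
stt()
E
```

```text
t: 4.72
tcp_pos: [0.4426, 0.1184, 0.0281]
tool_rot: [0.56, 0.433, -0.558, 0.433]
force: [-0.1, 6.7, 2.6]
finger_gap: 0.0
t 4.72 tcp [0.4426 0.1184 0.0281] jig [0.0006 0.0413] F [-0.1  6.7  2.6] M [ 1.09 -0.07  0.04] gap 0.0
R [[0.003, 0.968, -0.25], [0.001, -0.25, -0.968], [-1.0, 0.002, -0.002]] tooly world -14.5 in jig -0.2 q [0.016 0.692 1.997 0.003 0.45  0.266]
```

```bash
python3 -m jog '{"linear":[[0,0,0.1],[0,0,0.2],[0,0,0.2],[0,0,0.2]],"twist":[0,0,0,0],"claw":[-1,-1,-1,-1]}'
python3 - <<'E'
from h import *
stt()
E
python3 -m jog '{"linear":[[0,0,0.1],[0,0,0.2],[0,0,0.2],[0,0,0.2]],"twist":[0,0,0,0],"claw":[-1,-1,-1,-1]}'
python3 - <<'E'
from h import *
stt()
E
```

```text
t: 5.05
tcp_pos: [0.4423, 0.1171, 0.0281]
tool_rot: [0.56, 0.433, -0.558, 0.433]
force: [1.0, 9.6, 2.7]
finger_gap: -0.001
t 5.05 tcp [0.4423 0.1171 0.0281] jig [0.0006 0.0398] F [1.  9.6 2.7] M [ 1.68 -0.08  0.01] gap -0.0
R [[0.003, 0.968, -0.25], [0.002, -0.25, -0.968], [-1.0, 0.003, -0.003]] tooly world -14.5 in jig -0.3 q [0.012 0.691 2.    0.004 0.447 0.261]
t: 5.38
tcp_pos: [0.4424, 0.1169, 0.0282]
tool_rot: [0.562, 0.433, -0.557, 0.432]
force: [1.6, 21.5, 3.2]
finger_gap: 0.003
t 5.38 tcp [0.4424 0.1169 0.0282] jig [0.0007 0.0397] F [ 1.6 21.5  3.2] M [ 3.63 -0.28 -0.02] gap 0.0
R [[0.005, 0.968, -0.252], [0.004, -0.252, -0.968], [-1.0, 0.004, -0.005]] tooly world -14.6 in jig -0.4 q [0.011 0.691 2.001 0.009 0.444 0.257]
```

The stop is blocked (21 N). I'll back off, rise, and look.

```bash
python3 -m jog '{"linear":[[0,0,-1.5],[0,0,-4],[-4,0,-5],[-8,0,-6],[-12,0,-7.5],[-16,0,-11],[-18,0,-14],[-18,0,-17],[-18,0,-19],[-18,0,-19]],"twist":[0,0,0,0,0,0,0,0,0,0],"claw":[-1,-1,0,0,0,0,0,0,0,0]}'
python3 - <<'E'
from h import *
stt();s=snap('top','t3');
cv2.imwrite('pics/t3c.png',cv2.resize(s['pixels'][165:255,255:395,::-1],None,fx=5.7,fy=5.7,interpolation=cv2.INTER_CUBIC))
s=snap('side','s3');cv2.imwrite('pics/s3c.png',cv2.resize(s['pixels'][190:265,265:365,::-1],None,fx=7.5,fy=7.5,interpolation=cv2.INTER_CUBIC))
snap('wrist','w3')
E
```

```text
t: 6.22
tcp_pos: [0.4897, 0.3015, 0.209]
tool_rot: [0.56, 0.434, -0.556, 0.435]
force: [0.4, 0.3, -0.3]
finger_gap: 0.495
t 6.22 tcp [0.4897 0.3015 0.209 ] jig [0.0013 0.2302] F [ 0.4  0.3 -0.3] M [-0.07 -0.   -0.03] gap 0.49
R [[0.005, 0.969, -0.245], [0.003, -0.245, -0.969], [-1.0, 0.004, -0.004]] tooly world -14.2 in jig 0.0 q [3.570e-01 4.850e-01 1.589e+00 1.000e-03 1.062e+00 6.040e-01]
```

View pics/t3c.png

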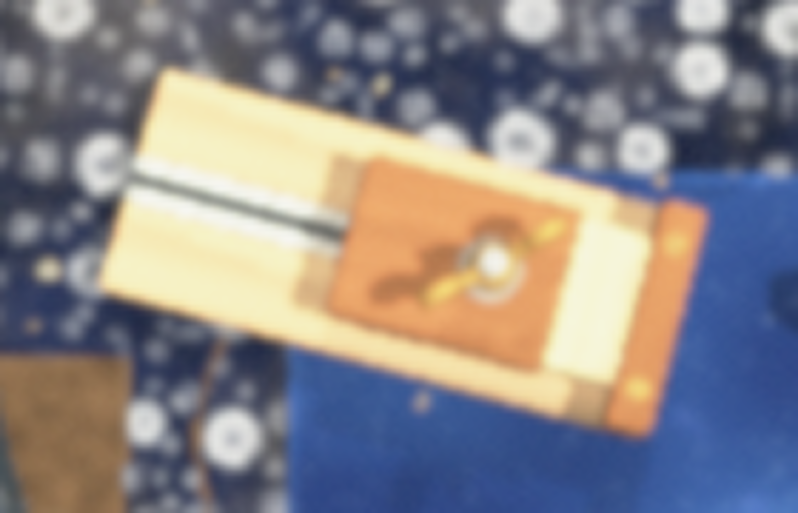

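View pics/s3c.png

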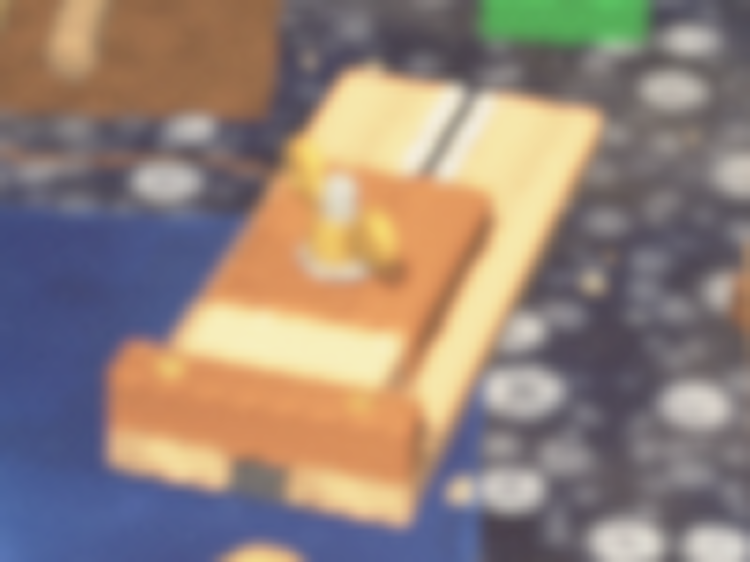

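View pics/w3.png

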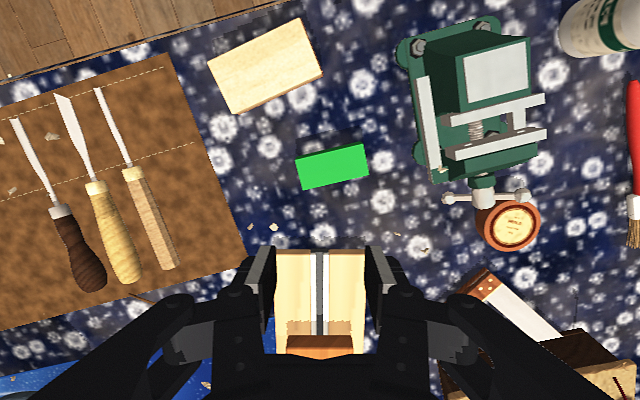

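Run:
```python
from h import *
s=load('t3'); s2=load('s3')
def T(u,v,z): return ray(s,(u+.5)/5.7-.5+255,(v+.5)/5.7-.5+165,z)
def S(u,v,z): return ray(s2,(u+.5)/7.5-.5+265,(v+.5)/7.5-.5+190,z)
for n,p in [('bolt top',T(493,262,.078)),('bolt side',S(340,180,.078)),('washer T',T(490,268,.045)),('washer S',S(337,258,.045)),('w1',T(555,228,.069)),('w2',T(428,297,.069)),('w1s',S(380,235,.069)),('w2s',S(305,158,.069))]:
    print(n,p.round(4),W2J(p).round(4))
print(J2W(0,-.043),J2W(0,-.0413))
```

```text
bolt top [0.4211 0.0374 0.078 ] [-0.0003 -0.0426]
bolt side [0.4202 0.0409 0.078 ] [-0.002  -0.0395]
washer T [0.4222 0.0374 0.045 ] [ 0.0008 -0.0423]
washer S [0.4193 0.0398 0.045 ] [-0.0027 -0.0407]
w1 [0.4386 0.0087 0.069 ] [ 0.0237 -0.0661]
w2 [0.4053 0.0666 0.069 ] [-0.0228 -0.0181]
w1s [0.4361 0.0191 0.069 ] [ 0.0187 -0.0566]
w2s [0.4052 0.07   0.069 ] [-0.0238 -0.0149]
[0.42132931 0.03691967] [0.42174722 0.0385675 ]
```

Trapped: the stop's front edge touches the blank and the blank touches the fence in both views (top crop: blank spans 545–650 px). The nut axis is near world (0.421, 0.038) with the wings at about 134° in the jig frame, so about 224° is left to turn. I'll straddle the nut with both fingers and twist.

Run:
```python
from h import *
to(-0.0005,-0.0415,0.15); to(-0.0005,-0.0415,0.11)
```

```text
shift cm [ 5.73  0.04 26.67]
shift cm [ 9.73  0.04 26.66]
```

```bash
python3 -m jog '{"linear":[[0,0,3],[0,0,6],[0,0,9],[0,0,12],[0,0,15],[0,0,18],[0,0,21],[2,0,24],[4,0,26],[6,0,26.7],[7,0,26.7],[8,0,26.7],[8,0,26.7],[8,0,26.7]],"twist":[0,-0.03,-0.06,-0.09,-0.12,-0.15,-0.18,-0.21,-0.25,-0.25,-0.25,-0.25,-0.25,-0.25],"claw":[0,0,0,0,0,0,0,0,0,0,0,0,0,0]}'
python3 - <<'E'
from h import *
stt();to(-0.0005,-0.0415,0.048);snap('wrist','w4')
s=snap('side','s4');cv2.imwrite('pics/s4c.png',cv2.resize(s['pixels'][150:270,235:395,::-1],None,fx=5,fy=5,interpolation=cv2.INTER_CUBIC))
E
```

```text
t: 7.53
tcp_pos: [0.4204, 0.0385, 0.1269]
tool_rot: [-0.5, -0.5, 0.501, -0.499]
force: [-0.2, -0.6, 0.3]
finger_gap: 0.502
t 7.53 tcp [0.4204 0.0385 0.1269] jig [-0.0012 -0.0417] F [-0.2 -0.6  0.3] M [ 0.01 -0.01 -0.01] gap 0.5
R [[-0.003, 1.0, -0.003], [0.0, -0.003, -1.0], [-1.0, -0.003, -0.0]] tooly world -0.2 in jig 14.1 q [-0.175  0.453  2.027 -0.     0.664 -0.172]
shift cm [7.89 0.1  0.  ]
```

View pics/w4.png

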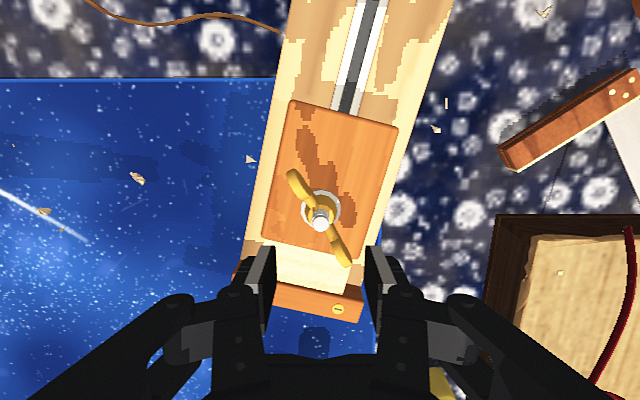

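View pics/s4c.png

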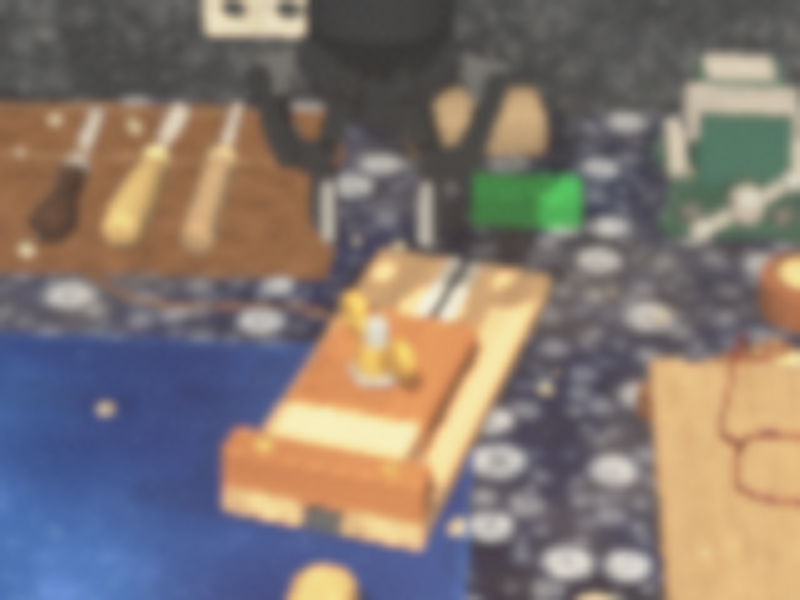

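Run:
```python
from h import *
s=load('w4')
for u,v,z in [(320,223,.078),(319,212,.045),(298,178,.069),(346,258,.069)]:
    p=ray(s,u,v,z); print(p.round(4),W2J(p).round(4))
```

```text
[0.4216 0.0393 0.078 ] [-0.0003 -0.0407]
[0.4207 0.0356 0.045 ] [-0.0002 -0.0445]
[0.4075 0.0668 0.069 ] [-0.0208 -0.0175]
[0.4396 0.0099 0.069 ] [ 0.0243 -0.0647]
```

The bolt at (320,223) lies on the gripper's centre line, and the fingers clear the wings by about 60°. I'll descend.

```bash
python3 -m jog '{"linear":[[2,0.1,0],[4,0.1,0],[5,0.1,0],[6,0.1,0],[7,0.1,0],[7.8,0.1,0],[7.8,0.1,0]],"twist":[0,0,0,0,0,0,0],"claw":[0,0,0,0,0,0,0]}'
python3 - <<'E'
from h import *
stt();snap('wrist','w5')
E
```

```text
t: 8.22
tcp_pos: [0.4226, 0.0393, 0.0488]
tool_rot: [-0.5, -0.5, 0.5, -0.5]
force: [0.2, -0.5, 0.1]
finger_gap: 0.501
t 8.22 tcp [0.4226 0.0393 0.0488] jig [ 0.0006 -0.0404] F [ 0.2 -0.5  0.1] M [0.01 0.   0.  ] gap 0.5
R [[-0.001, 1.0, -0.001], [0.0, -0.001, -1.0], [-1.0, -0.001, -0.0]] tooly world -0.0 in jig 14.2 q [-0.172  0.632  2.072 -0.     0.438 -0.171]
```

View pics/w5.png

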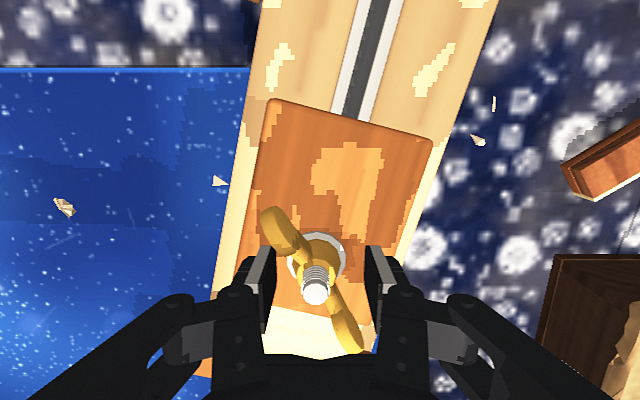

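```bash
python3 -m jog '{"linear":[[0,-0.1,0.1],[0,-0.1,0.1],[0,-0.1,0.1],[0,-0.1,0.1],[0,-0.1,0.1],[0,-0.1,0.1],[0,-0.1,0.1],[0,-0.1,0.1],[0,-0.1,0.1],[0,-0.1,0.1],[0,-0.1,0.1],[0,-0.1,0.1],[0,-0.1,0.1],[0,-0.1,0.1],[0,-0.1,0.1],[0,-0.1,0.1]],"twist":[0.08,0.16,0.24,0.32,0.4,0.48,0.56,0.64,0.72,0.8,0.88,0.96,1.04,1.12,1.2,1.2],"claw":[0,0,0,0,0,0,0,0,0,0,0,0,0,0,0,0]}'
python3 - <<'E'
from h import *
stt();snap('wrist','w6')
E
```

```text
t: 9.6
tcp_pos: [0.4211, 0.0383, 0.05]
tool_rot: [-0.695, -0.13, 0.695, -0.13]
force: [-1.6, -0.7, -0.2]
finger_gap: 0.503
t 9.6 tcp [0.4211 0.0383 0.05  ] jig [-0.0006 -0.0417] F [-1.6 -0.7 -0.2] M [-0.05  0.3   0.05] gap 0.5
R [[-0.001, 0.361, -0.933], [0.0, -0.933, -0.361], [-1.0, -0.0, 0.001]] tooly world -68.9 in jig -54.6 q [-0.175  0.629  2.076 -0.     0.438  1.027]
```

View pics/w6.png

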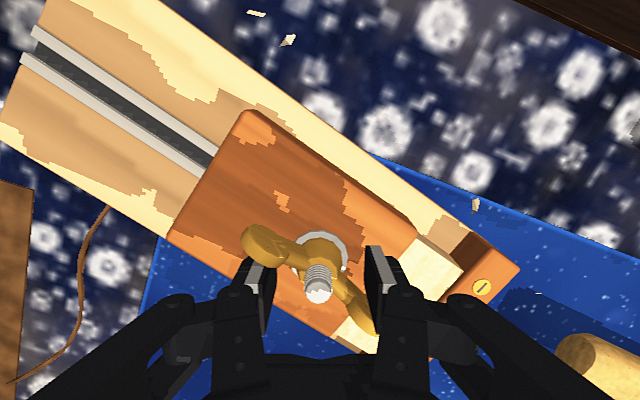

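The wings now turn with the fingers, with the left finger behind the ear at (265,245). Continuing.

```bash
python3 -m jog '{"linear":[[0,0,0],[0,0,0],[0,0,0],[0,0,0],[0,0,0],[0,0,0],[0,0,0],[0,0,0],[0,0,0],[0,0,0],[0,0,0],[0,0,0],[0,0,0],[0,0,0],[0,0,0],[0,0,0]],"twist":[0.08,0.16,0.24,0.32,0.4,0.48,0.56,0.64,0.72,0.8,0.88,0.96,1.04,1.12,1.2,1.2],"claw":[0,0,0,0,0,0,0,0,0,0,0,0,0,0,0,0]}'
python3 - <<'E'
from h import *
stt();snap('wrist','w7')
E
```

```text
t: 10.98
tcp_pos: [0.4218, 0.0384, 0.0497]
tool_rot: [0.647, -0.285, -0.647, -0.285]
force: [0.2, 0.8, -0.3]
finger_gap: 0.498
t 10.98 tcp [0.4218 0.0384 0.0497] jig [ 0.0001 -0.0414] F [ 0.2  0.8 -0.3] M [0.12 0.04 0.04] gap 0.5
R [[0.0, -0.738, -0.675], [0.0, -0.675, 0.738], [-1.0, -0.0, -0.0]] tooly world -137.5 in jig -123.3 q [-0.174  0.629  2.075  0.     0.437  2.226]
```

View pics/w7.png

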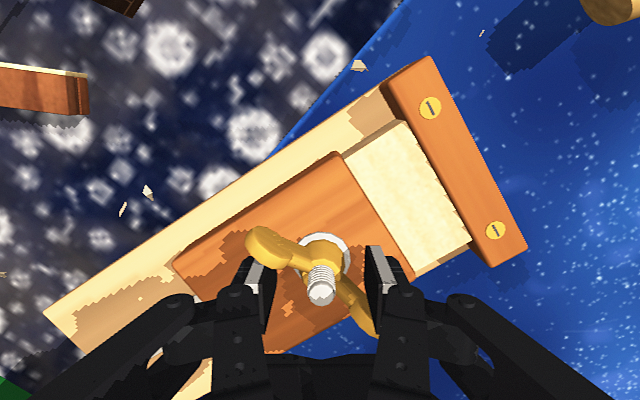

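```bash
python3 -m jog '{"linear":[[0,0,0],[-1.5,0,0],[-3,0,0],[-5,0,0],[-6,0,0],[-6,0,0],[-6,0,0],[-6,0,0],[-6,0,0],[-6,0,0],[-6,0,0],[-6,0,0],[-6,0,0],[-6,0,0],[-6,0,0],[-6,0,0],[-6,0,0],[-6,0,0],[-6,0,0],[-6,0,0]],"twist":[-0.08,-0.08,-0.08,-0.08,-0.15,-0.25,-0.37,-0.49,-0.61,-0.73,-0.85,-0.97,-1.09,-1.21,-1.33,-1.45,-1.57,-1.69,-1.81,-1.93],"claw":[0,0,0,0,0,0,0,0,0,0,0,0,0,0,0,0,0,0,0,0]}'
python3 -m jog '{"linear":[[0,0,0],[0,0,0],[0,0,0],[0,0,0],[0,0,0],[0,0,0],[0,0,0],[0,0,0],[0,0,0],[0,0,0],[0,0,0],[0,0,0],[0,0,0],[0,0,0],[0,0,0]],"twist":[-0.12,-0.24,-0.36,-0.48,-0.6,-0.72,-0.84,-0.96,-1.08,-1.2,-1.32,-1.44,-1.56,-1.56,-1.56],"claw":[0,0,0,0,0,0,0,0,0,0,0,0,0,0,0]}'
python3 - <<'E'
from h import *
stt();to(-0.0003,-.0417,.046);snap('wrist','w8')
E
```

```text
t: 12.7
tcp_pos: [0.4226, 0.038, 0.1097]
tool_rot: [0.602, 0.372, -0.601, 0.373]
force: [-0.5, 0.2, -0.3]
finger_gap: 0.501
t: 13.95
tcp_pos: [0.4223, 0.0381, 0.1096]
tool_rot: [0.169, 0.686, -0.169, 0.687]
force: [0.4, 0.6, -0.1]
finger_gap: 0.502
t 13.95 tcp [0.4223 0.0381 0.1096] jig [ 0.0006 -0.0416] F [ 0.4  0.6 -0.1] M [0.   0.01 0.02] gap 0.5
R [[0.001, 0.464, 0.886], [-0.0, 0.886, -0.464], [-1.0, 0.0, 0.001]] tooly world 62.3 in jig 76.6 q [-0.175  0.492  2.039 -0.     0.61  -1.263]
shift cm [ 6.36 -0.03 -0.1 ]
```

View pics/w8.png

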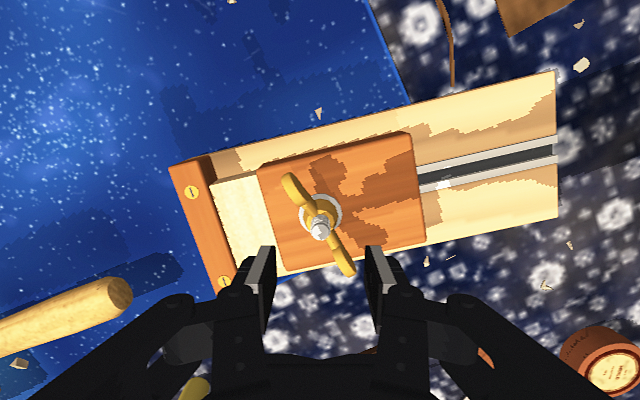

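The wings sit in the same pose relative to the fingers as before, with ears at (290,190) and (348,262). Descending for the second turn.

```bash
python3 -m jog '{"linear":[[2,0,-0.1],[3.5,0,-0.1],[5,0,-0.1],[6.3,0,-0.1],[6.3,0,-0.1],[6.3,0,-0.1]],"twist":[0,0,0,0,0,0],"claw":[0,0,0,0,0,0]}'
python3 -m jog '{"linear":[[0,0,0],[0,0,0],[0,0,0],[0,0,0],[0,0,0],[0,0,0],[0,0,0],[0,0,0],[0,0,0],[0,0,0],[0,0,0],[0,0,0],[0,0,0],[0,0,0],[0,0,0],[0,0,0],[0,0,0],[0,0,0]],"twist":[0.1,0.2,0.3,0.4,0.5,0.6,0.7,0.8,0.9,1.0,1.1,1.2,1.3,1.4,1.5,1.6,1.7,1.7],"claw":[0,0,0,0,0,0,0,0,0,0,0,0,0,0,0,0,0,0]}'
python3 - <<'E'
from h import *
stt();snap('wrist','w9')
E
```

```text
t: 14.5
tcp_pos: [0.4207, 0.0387, 0.046]
tool_rot: [0.169, 0.687, -0.169, 0.686]
force: [-0.2, -0.1, 0.5]
finger_gap: 0.5
t: 16.0
tcp_pos: [0.4211, 0.0386, 0.0472]
tool_rot: [0.628, 0.326, -0.627, 0.326]
force: [-0.3, -0.3, 0.1]
finger_gap: 0.499
t 16.0 tcp [0.4211 0.0386 0.0472] jig [-0.0007 -0.0414] F [-0.3 -0.3  0.1] M [-0.02  0.09  0.01] gap 0.5
R [[0.001, 0.818, -0.575], [-0.0, -0.575, -0.818], [-1.0, 0.001, -0.0]] tooly world -35.1 in jig -20.9 q [-0.174  0.635  2.078 -0.     0.427  0.439]
```

View pics/w9.png

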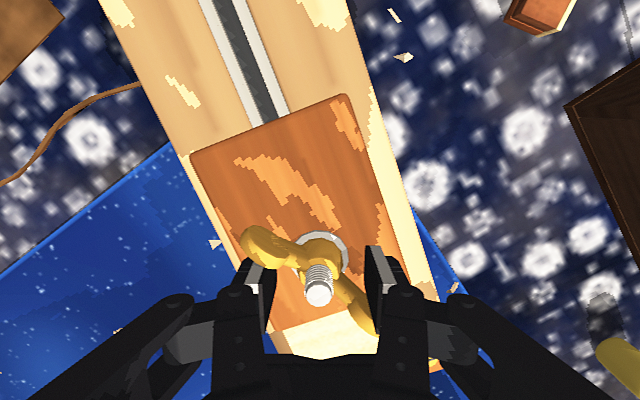

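```bash
python3 -m jog '{"linear":[[0,0,0],[0,0,0],[0,0,0],[0,0,0],[0,0,0],[0,0,0],[0,0,0]],"twist":[0.08,0.16,0.24,0.32,0.4,0.44,0.44],"claw":[0,0,0,0,0,0,0]}'
python3 -c "
from h import *
stt()"
python3 -m jog '{"linear":[[0,0,0],[0,0,0],[0,0,0],[0,0,0]],"twist":[0.04,0.08,0.08,0.08],"claw":[0,0,0,0]}'
python3 -c "
from h import *
stt()"
```

```text
t: 16.63
tcp_pos: [0.4207, 0.0387, 0.0468]
tool_rot: [0.683, 0.182, -0.683, 0.182]
force: [-1.4, -1.1, 0.5]
finger_gap: 0.502
t 16.63 tcp [0.4207 0.0387 0.0468] jig [-0.001  -0.0414] F [-1.4 -1.1  0.5] M [-0.1   0.13  0.04] gap 0.5
R [[0.0, 0.498, -0.867], [-0.0, -0.867, -0.498], [-1.0, 0.0, -0.0]] tooly world -60.1 in jig -45.9 q [-0.174  0.636  2.079 -0.     0.427  0.875]
t: 16.97
tcp_pos: [0.4207, 0.0387, 0.0466]
tool_rot: [-0.69, -0.155, 0.69, -0.155]
force: [-1.5, -0.3, 1.1]
finger_gap: 0.495
t 16.97 tcp [0.4207 0.0387 0.0466] jig [-0.001  -0.0414] F [-1.5 -0.3  1.1] M [-0.09  0.24 -0.  ] gap 0.49
R [[-0.0, 0.428, -0.904], [0.0, -0.904, -0.428], [-1.0, -0.0, 0.0]] tooly world -64.6 in jig -50.4 q [-0.174  0.636  2.078  0.     0.427  0.954]
```

```bash
python3 -m jog '{"linear":[[0,0,0],[0,0,0],[0,0,0],[0,0,0]],"twist":[0.03,0.06,0.06,0.06],"claw":[0,0,0,0]}'
python3 -c "
from h import *
stt()"
python3 -m jog '{"linear":[[0,0,0],[0,0,0],[0,0,0],[0,0,0]],"twist":[0.03,0.06,0.06,0.06],"claw":[0,0,0,0]}'
python3 -c "
from h import *
stt();snap('wrist','w10')"
```

```text
t: 17.3
tcp_pos: [0.4208, 0.0388, 0.0464]
tool_rot: [-0.694, -0.134, 0.694, -0.134]
force: [-1.9, -0.2, 0.4]
finger_gap: 0.503
t 17.3 tcp [0.4208 0.0388 0.0464] jig [-0.001  -0.0413] F [-1.9 -0.2  0.4] M [0.06 0.23 0.04] gap 0.5
R [[-0.0, 0.373, -0.928], [0.0, -0.928, -0.373], [-1.0, -0.0, 0.0]] tooly world -68.1 in jig -53.9 q [-0.174  0.637  2.078  0.     0.427  1.015]
t: 17.63
tcp_pos: [0.4206, 0.0388, 0.0464]
tool_rot: [-0.698, -0.114, 0.698, -0.114]
force: [-1.3, 0.6, 2.5]
finger_gap: 0.498
t 17.63 tcp [0.4206 0.0388 0.0464] jig [-0.0012 -0.0414] F [-1.3  0.6  2.5] M [0.19 0.33 0.62] gap 0.5
R [[-0.001, 0.318, -0.948], [-0.0, -0.948, -0.318], [-1.0, 0.0, 0.001]] tooly world -71.4 in jig -57.2 q [-1.740e-01  6.370e-01  2.079e+00 -1.000e-03  4.270e-01  1.074e+00]
```

View pics/w10.png

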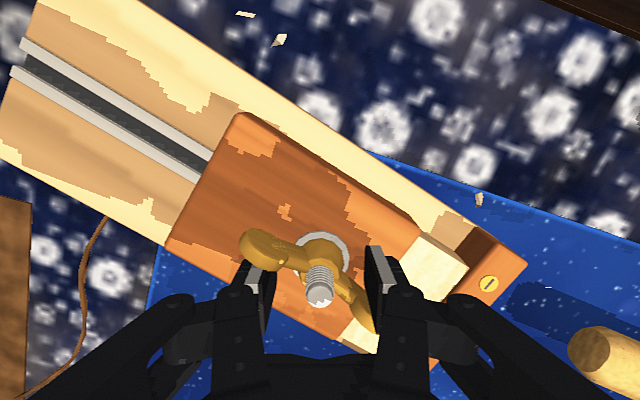

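Moment about the vertical jumped from 0.04 to 0.62 N m at the expected angle, so this looks like the hard stop. One small press to confirm, then release and lift.

```bash
python3 -m jog '{"linear":[[0,0,0],[0,0,0],[0,0,0],[0,0,0]],"twist":[0.03,0.04,0.04,0.04],"claw":[0,0,0,0]}'
python3 -c "
from h import *
stt()"
python3 -m jog '{"linear":[[0,0,0],[0,0,0],[-2,0,0],[-5,0,0],[-8,0,0],[-10,0,0],[-12,0,0],[-12,0,0]],"twist":[-0.1,-0.25,-0.25,-0.25,-0.25,-0.25,-0.25,-0.25],"claw":[0,0,0,0,0,0,0,0]}'
python3 -c "
from h import *
stt();snap('wrist','w11')"
```

```text
t: 18.02
tcp_pos: [0.4206, 0.0388, 0.0464]
tool_rot: [-0.7, -0.1, 0.7, -0.1]
force: [-2.7, 1.7, 2.7]
finger_gap: 0.501
t 18.02 tcp [0.4206 0.0388 0.0464] jig [-0.0012 -0.0414] F [-2.7  1.7  2.7] M [0.26 0.37 1.3 ] gap 0.5
R [[-0.001, 0.28, -0.96], [-0.0, -0.96, -0.28], [-1.0, 0.0, 0.001]] tooly world -73.8 in jig -59.5 q [-1.740e-01  6.370e-01  2.079e+00 -1.000e-03  4.270e-01  1.115e+00]
t: 18.68
tcp_pos: [0.4246, 0.0383, 0.1696]
tool_rot: [0.686, 0.183, -0.679, 0.185]
force: [1.6, 0.1, 0.4]
finger_gap: 0.497
t 18.68 tcp [0.4246 0.0383 0.1696] jig [ 0.0028 -0.0408] F [1.6 0.1 0.4] M [ 0.02 -0.    0.02] gap 0.5
R [[0.011, 0.502, -0.865], [-0.0, -0.865, -0.502], [-1.0, 0.006, -0.009]] tooly world -59.9 in jig -45.7 q [-0.175  0.366  1.986  0.002  0.779  0.869]
```

View pics/w11.png

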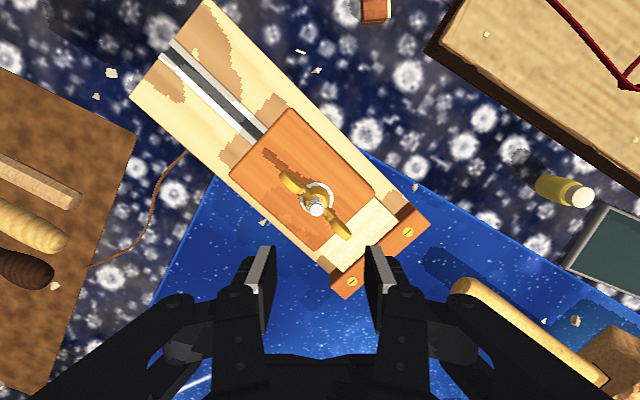

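```bash
python3 -m jog '{"linear":[[0,0,-4],[0,0,-8],[0,0,-12],[0,0,-16],[0,0,-18],[0,0,-18],[0,0,-18]],"twist":[0,0,0,0,0,0,0],"claw":[0,0,0,0,0,0,0]}'
python3 - <<'E'
from h import *
stt();s=snap('top','t12')
cv2.imwrite('pics/t12c.png',cv2.resize(s['pixels'][165:255,255:395,::-1],None,fx=5.7,fy=5.7,interpolation=cv2.INTER_CUBIC))
w=load('w11');im=w['pixels'][140:290,230:430,::-1]
cv2.imwrite('pics/w11c.png',cv2.resize(im,None,fx=4,fy=4,interpolation=cv2.INTER_CUBIC))
a=s['pixels'].astype(int);b=load('t0')['pixels'].astype(int)
cv2.imwrite('pics/t12.png',np.uint8(s['pixels'][:,:,::-1]))
E
```

```text
t: 19.32
tcp_pos: [0.5762, 0.1301, 0.1643]
tool_rot: [-0.682, -0.185, 0.683, -0.184]
force: [-0.5, -1.5, -0.8]
finger_gap: 0.502
t 19.32 tcp [0.5762 0.1301 0.1643] jig [0.1272 0.0854] F [-0.5 -1.5 -0.8] M [ 0.01  0.04 -0.02] gap 0.5
R [[-0.002, 0.505, -0.863], [0.001, -0.863, -0.505], [-1.0, -0.002, 0.002]] tooly world -59.7 in jig -45.5 q [3.300e-02 5.660e-01 1.583e+00 1.000e-03 9.950e-01 1.074e+00]Traceback (most recent call last):
  File "<stdin>", line 6, in <module>
  File "h.py", line 5, in load
    def load(f): return dict(np.load('/tmp/'+f+'.npz'))
                             ~~~~~~~^^^^^^^^^^^^^^^^^^
    fid = stack.enter_context(open(os.fspath(file), "rb"))
                              ~~~~^^^^^^^^^^^^^^^^^^^^^^^
FileNotFoundError: [Errno 2] No such file or directory: '/tmp/t0.npz'
```

View pics/t12c.png

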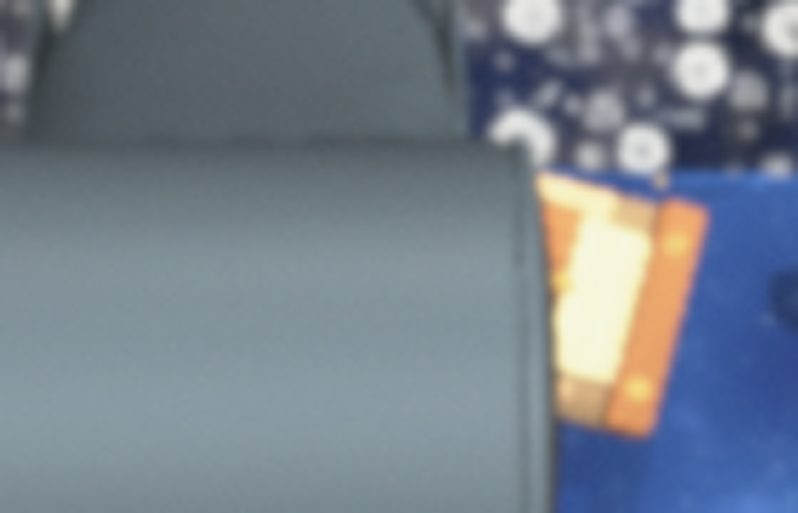

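View pics/w11c.png

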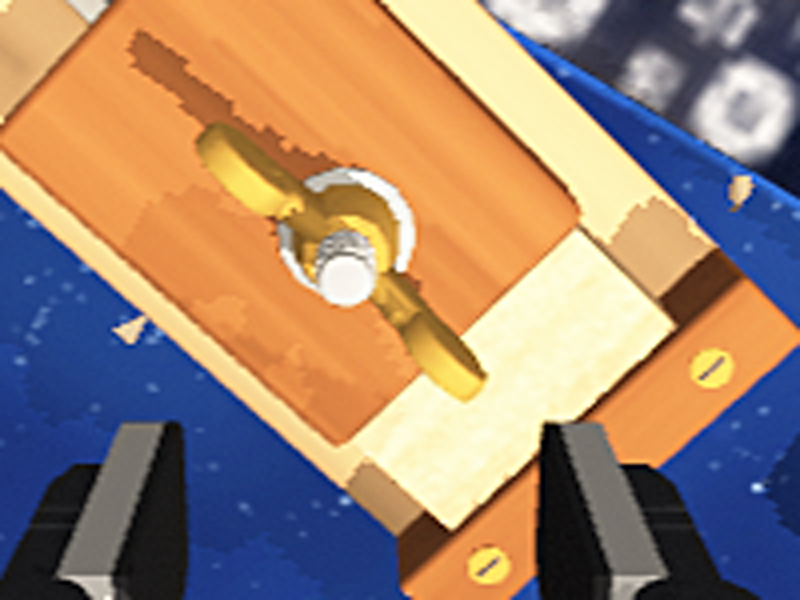

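View pics/t12.png

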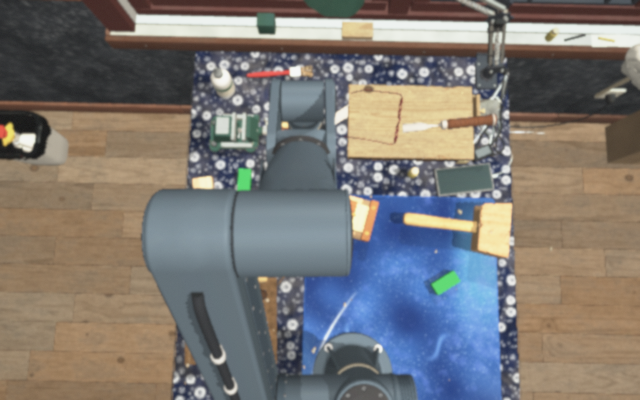

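```bash
python3 -m jog '{"linear":[[0,-4,0],[0,-8,0],[0,-12,0],[0,-16,0],[0,-18,0],[0,-20,0],[0,-20,0]],"twist":[0,0,0,0,0,0,0],"claw":[0,0,0,0,0,0,0]}'
python3 - <<'E'
from h import *
w=load('w11')
def W(u,v,z): return ray(w,(u+.5)/4-.5+230,(v+.5)/4-.5+140,z)
a,b=W(212,140,.066),W(478,385,.066); v=W2J(a)-W2J(b); print(np.linalg.norm(v),np.degrees(np.arctan2(v[1],v[0])))
a,b=W(5,148,.0425),W(340,442,.0425); v=W2J(a)-W2J(b); print('stop edge',np.linalg.norm(v),np.degrees(np.arctan2(v[1],v[0])))
stt();s=snap('top','t13')
cv2.imwrite('pics/t13c.png',cv2.resize(s['pixels'][165:255,255:395,::-1],None,fx=5.7,fy=5.7,interpolation=cv2.INTER_CUBIC))
E
```

```text
t: 19.95
tcp_pos: [0.471, 0.3036, 0.1657]
tool_rot: [-0.681, -0.186, 0.684, -0.185]
force: [-0.3, -0.3, -0.0]
finger_gap: 0.505
0.07473457831594855 90.28572956986929
stop edge 0.09986096887482597 90.40896371224525
t 19.95 tcp [0.471  0.3036 0.1657] jig [-0.0174  0.2277] F [-0.3 -0.3 -0. ] M [ 0.03 -0.01 -0.05] gap 0.51
R [[-0.004, 0.507, -0.862], [0.0, -0.862, -0.507], [-1.0, -0.002, 0.003]] tooly world -59.5 in jig -45.3 q [0.372 0.529 1.658 0.002 0.958 1.41 ]
```

View pics/t13c.png

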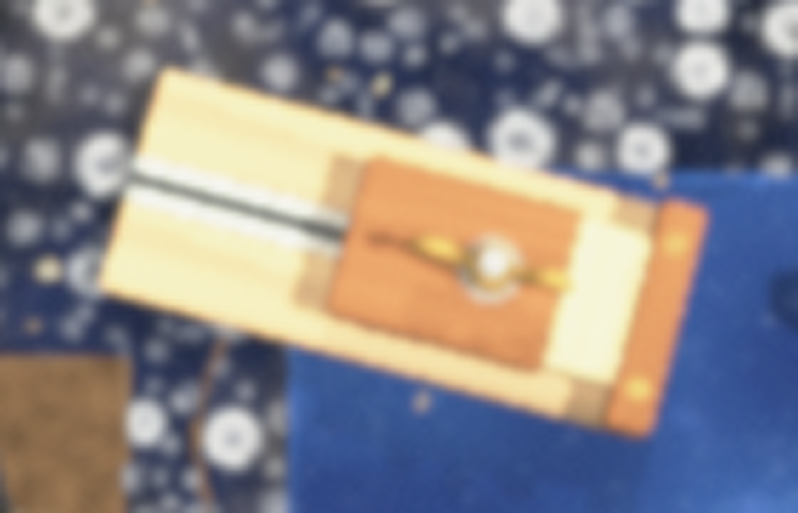

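The wings lie along the track at 90.3°, against 90.4° for the stop's edge. The stop and blank sit exactly as they did after trapping, and the arm is clear. Handing in.

```bash
python3 -c "
from station import manip
print(manip.sign_off())"
```

```text
the job is handed in; nothing more can be done
None
```

I trapped the offcut against the fence and turned the wing nut clockwise to its hard stop. I handed the job in at about 20 s of the 64 s allowed, and the hand-in reports no verdict.

- **Trapping the offcut:** I pushed the stop from behind with closed fingers until it would not move further, at about 21 N. The top and side views showed the offcut against both the stop and the fence.
- **Turning the nut:** I straddled it with both fingertips and twisted in two passes, about 224° in all. At the end the resisting moment jumped from about 0.04 to 0.6 N m, then to 1.3 N m on a last small press.
- **Final checks:** In the wrist view the wings lay along the track at 90.3°, against 90.4° for the stop's edge. The last top view showed the stop and offcut unmoved after the turning, and the arm was clear of everything.
- **Not measured:** I did not measure the offcut's remaining play to the millimetre, nor compare the sanding block, wax tin and bottle with where they started. I saw no contact with them.
- **Measurement differences:** My position estimates for the stop and nut differed by 1–4 mm between views. One script's before/after image comparison failed on a wrong file name, and I did not repeat it.

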